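# Hook a jammed caddy out of the tin chute

### The job

The square porcelain caddy is stuck under the hood of the tin chute and holds up the tins: take the lifting hook from its bamboo stand and use it to lift the caddy out by its wire bail, without touching the caddy with the gripper, so that the tins roll down to the front stop. Set the caddy down gently, upright, in the middle of the bamboo rest among the dishes on the tray, then hang the hook back in its stand. Leave the dishes and bottles where they are.

Things in the scene. Friction and masses are not known exactly. Their poses are not given: they have to be found in the camera images.
- chute: Open steel gravity chute for round tins, fixed. Origin: centre of its footprint at shelf level; x points uphill along the channel. Channel inside 58 mm wide, 340 mm long (x -170 to +166), floor sloping 9 degrees: 20 mm high at the front stop (x = -170), 73 mm at the upper end. Walls 4 mm thick, 50 mm above the floor (tops 70 to 123 mm above the shelf). Front stop 30 mm high.
- chute_hood (a point): Middle of the uphill face of the hood that bridges the chute, 52 mm above the channel floor. The hood is 28 mm long along the channel; 45 mm are free under it, its lip's top is 60 mm above the floor: tins pass under, the caddy cannot.
- caddy_mid (a point): The jammed thing: square white porcelain caddy 50 x 50 mm, 62 mm high with its fixed lid, about 0.2 kg, with a stiff wire bail on top. This point: its centre, 31 mm above its underside; z up through the caddy, y along the bail's bar. It starts on the chute floor against the hood's uphill face, leaning 9 degrees with the floor, bar across the chute, the tins leaning on it.
- caddy_bail (a point): Middle of the bail's straight top bar, 92 mm above the caddy's underside. Bar: wire 4.4 mm thick along the caddy's y, 40 mm clear between the two legs; 28 mm free between the lid and the underside of the bar. The bail does not fold.
- tin1_center (a point): Centre of the foremost tin: 40 mm diameter, 52 mm long, lying across the chute, free to roll downhill. Home at the front stop its centre is at x = -153 in the chute's frame.
- tin2_center (a point): Centre of the second tin, same size; home, x = -113 in the chute's frame.
- tin3_center (a point): Centre of the third tin, same size; home, x = -74 in the chute's frame.
- hook_grip (a point): Lifting hook, about 0.12 kg: upright bamboo handle 18 x 18 mm, 60 mm tall; this point is the handle's centre, z up, x the way the hook opens. Below the handle a bamboo collar 36 (x) x 50 (y) x 6 mm, underside 36 mm below this point; below it a steel shank 8 mm thick, cranked back to x = -10 mm, down to the foot.
- hook_seat (a point): Upper face of the hook's flat steel foot, on the handle axis, 98 mm below the handle's centre; here the bail's bar hangs. Foot 22 mm wide (y), 4 mm thick (underside 102 mm below the handle's centre), from x = -13 to +11 mm; its front edge (x = 7 to 11) is turned up 7 mm; 13 mm free between it and the shank.
- stand: Bamboo stand for the hook, fixed. Origin: centre of its underside. Base 90 x 100 x 10 mm; two upright cheeks 60 mm long (x), 14 mm thick, tops 85 mm above the shelf, 32 mm apart (inner faces at y = -16 and +16). The hook hangs upright between them, collar resting on both tops, hook x along stand x, handle centre then 121 mm above the shelf.
- rest: Slatted bamboo rest (trivet) 78 x 76 mm, 12 mm thick, lying in one of the six places on the tray, fixed. Origin: centre of its underside; its top, 12 mm higher, is 16 mm above the shelf.
- tray: White enamel tray 290 x 200 mm, rim 16 mm high, fixed. Origin: centre of its underside; x along its length.
- bottle1: Full glass bottle 200 mm tall, 52 mm diameter, standing beside the chute; origin at the centre of its underside. Not to be disturbed.
- bottle2: Full glass bottle 190 mm tall, 52 mm diameter, standing beside the chute; origin at the centre of its underside. Not to be disturbed.
- dish1: Small porcelain banchan dish, rim diameter 72 mm, 24 mm high, on the tray; origin at the centre of its underside. Not to be disturbed.
- dish2: Small porcelain banchan dish, rim diameter 74 mm, 30 mm high, on the tray; origin at the centre of its underside. Not to be disturbed.
- dish3: Small porcelain banchan dish, rim diameter 68 mm, 34 mm high, on the tray; origin at the centre of its underside. Not to be disturbed.
- dish4: Small porcelain banchan dish, rim diameter 74 mm, 22 mm high, on the tray; origin at the centre of its underside. Not to be disturbed.
- dish5: Small porcelain banchan dish, rim diameter 66 mm, 28 mm high, on the tray; origin at the centre of its underside. Not to be disturbed.
Not all that is in view belongs to the job. Of the things like the part that bears hook_grip, leave any that is purple; of the rest the larger one is meant. What is shaped like the stand but yellow is not meant.

How it is judged:
By the outcome, as a careful person would: the job done as asked, in the order asked, and still so for the second after the job is handed in, with the robot touching nothing.
It also fails if it takes over 64 s, if anything falls off the work surface, if the arm or the gripper's body presses on something with over 40 N, if the wrist force passes 120 N, or if a joint passes its speed limit or range.

### The arm

A 6-joint arm with a two-finger parallel gripper is mounted at the origin on the work surface. World frame = base frame: x ahead of the robot, y to its left, z up, the work surface at z = 0. Lengths are in m, angles in degrees, forces in N, time in s.
With the tool pointing down it reaches from about 0.375 to 0.825 m from the base axis. Payload 5.5 kg.
Tool frame: the origin (TCP) lies at the very end of the fingers, on their centre line; the grasp point (between the pads) lies 19 mm behind it; z points along the fingers, y is the direction in which the jaws open and shut (so a half turn about z gives the same grasp; the last joint's range is limited). The gripper opens to 85 mm and grips with 20 to 120 N. Pads are 22 mm wide; open, the fingers measure 114 mm over their backs; the gripper's body (76 mm by 85 mm) begins 54 mm behind the grasp point. The pads swing forward as they close: fully open they stand 13 mm farther back than shut.
Start: joints at [-73.74, 17.962, -2.699, 69.339, 0, 90], TCP at [0.168, -0.576, 0.231] pointing down, gripper open.
Joint ranges: [-152.73, 152.73], [-39.44, 99.34], [-58.76, 71.6], [-118.89, 123.64], [-81.53, 83.1], [-180, 180]. Speed limits (degrees/s): [136.94, 136.94, 172.46, 180, 180, 180].

### API

Orientations are given as a 3x3 rotation matrix whose columns are the frame's x, y, z axes.
In Python, from station import arm, eoat, optics gives the robot as it stands. Calls block until the motion is done:
- arm.movep(position, orientation): joint-space move of the TCP to a pose.
- arm.line_to(position, rotation=None, feed=0.15, f_stop=None): straight line of the TCP; rotation=None keeps the orientation; feed is the mean speed in m/s. With f_stop (N) it stops when the force on the tool has changed by that much, and returns True; else False.
- arm.goto_joints(angles): joint-space move.
- eoat.open_jaws() and eoat.grasp(squeeze=None): open the fingers fully, or close them until they stop; squeeze is the grip in N (None keeps the last).
- arm.pause(seconds).
- arm.inverse_kinematics(position, orientation): joint angles nearest the present ones, or None.
- optics.grab_frame(name): name is "side" or "top"; returns the picture (420x560x3 uint8, blue, green, red); there is no depth.
- optics.camera_model(name): a dict with "vertical_fov" (degrees; the focal length in pixels is half the picture's height over the tangent of half this angle, whatever the lens; pixels are square), "cx", "cy" (the principal point, pixels), "D" ([k1, k2, p1, p2, k3] as OpenCV has them; the pictures are not rectified), "extrinsics" (4x4, takes a point from camera to world coordinates). Camera axes: x right, y down, z forward; pixel columns grow to the right and rows downward; lengths in m; the calibration is good to about 2 mm. A picture is of the moment at which its call begins. camera_model takes no time and is no camera call.
A pose or a line that the arm cannot do raises arm.MotionError and nothing moves.
- arm.finish_job(): hands the job in, once; it reports no verdict.
Readings, each from a call of its own:
- arm.read_clock(): time.
- arm.read_joint_positions(): joint angles.
- arm.read_qvel(): joint speeds.
- arm.read_effort(): joint torques, N m.
- arm.read_eef_pos(): TCP position.
- arm.read_tcp_rot(): TCP orientation.
- arm.read_wrist_force(): force on the tool from outside, world axes, zero at the start.
- arm.read_ft_torque(): the same for the moment, N m.
- arm.read_gripper_width(): finger opening in m.
Only numpy, scipy, OpenCV 4.12 (cv2) and the standard library are available. Lean on these libraries where they do the work, as an engineer would, in place of code of your own. Each camera call takes 0.05 s, during which the arm holds its last target. There are 200 camera calls.

## Working session

There is one attempt and no reset: what is moved stays moved. The work goes in short steps, each a Python script; the robot and the scene stay as the last script left them, time stands still between calls to the robot, and variables do not carry over. Pictures are saved under pics/ and viewed, about 8 in all and at most 12, crops included, and the job is handed in when it is done.

```bash
ls; mkdir -p pics; python3 - <<'E'
from station import arm,eoat,optics
import cv2,numpy as np
for n in("side","top"):
    im=optics.grab_frame(n); cv2.imwrite(f"pics/{n}0.png",im)
    m=optics.camera_model(n); print(n,m)
a=[cv2.imread(f"pics/{n}0.png") for n in("top","side")]
E
```

```text
pics
side {'vertical_fov': 43.70381830519074, 'cx': 288.1313274805242, 'cy': 199.40780136876216, 'D': array([-0.15407017,  0.        ,  0.        ,  0.        ,  0.        ]), 'extrinsics': array([[ 0.99469433, -0.0719543 ,  0.07352391,  0.41485122],
       [-0.10066592, -0.53348778,  0.83979591, -1.11488711],
       [-0.02120282, -0.84274158, -0.53790062,  0.78613679],
       [ 0.        ,  0.        ,  0.        ,  1.        ]])}
top {'vertical_fov': 47.14175359959195, 'cx': 272.60083103047776, 'cy': 208.61784824950124, 'D': array([0.01480201, 0.        , 0.        , 0.        , 0.        ]), 'extrinsics': array([[ 0.02096487, -0.99542558,  0.09321157,  0.38382473],
       [-0.99962542, -0.02251087, -0.01556551, -0.02746194],
       [ 0.01759258, -0.09285032, -0.99552464,  1.35047157],
       [ 0.        ,  0.        ,  0.        ,  1.        ]])}
```

View pics/top0.png

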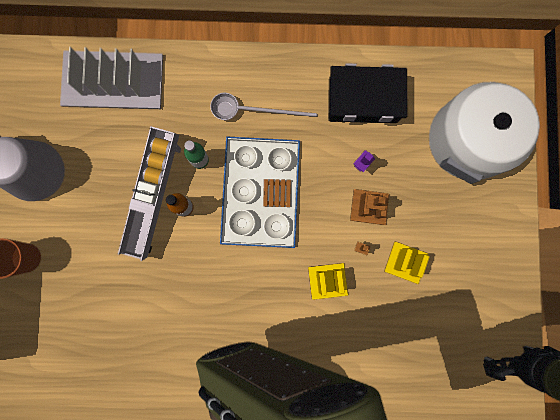

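View pics/side0.png

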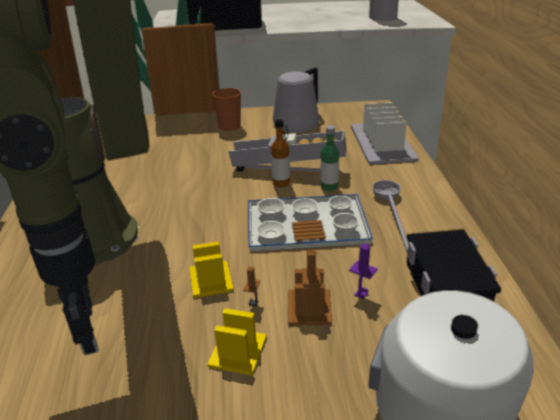

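Top view: the stand with hook is at about (370,206), the chute at (150,195), the tray at (262,192) and the rest at (278,193). There are three hook candidates: the brown one in the brown stand (370,206), a small brown one standing free (365,247), and a purple one (365,160). The purple one is excluded, and the one in the brown stand is the larger of the other two. I'll confirm that in one enlarged crop.

```bash
python3 - <<'E'
import cv2,numpy as np
t=cv2.imread("pics/top0.png");s=cv2.imread("pics/side0.png")
def c(im,x,y,w,h,f): return cv2.resize(im[y:y+h,x:x+w],None,fx=f,fy=f,interpolation=cv2.INTER_CUBIC)
A=c(t,320,140,100,75*2-25,4)[:300*2-100]
out=np.zeros((600,800,3),np.uint8)
def put(i,x,y):
    h,w=i.shape[:2];h=min(h,600-y);w=min(w,800-x);out[y:y+h,x:x+w]=i[:h,:w]
put(c(t,335,150,65,110,4),0,0)      # hooks top, x4
put(c(t,110,120,105,145,3),260,0)   # chute top x3? 
put(c(s,225,115,130,60,3),0,440)
put(c(s,235,235,150,90,3),395,330) if False else None
put(c(s,240,240,60*2+20,85,3),400,345)
put(c(t,215,130,90,120,2.4),580,0)
cv2.imwrite("pics/crop1.png",out)
E
```

```text
(no output)
```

View pics/crop1.png

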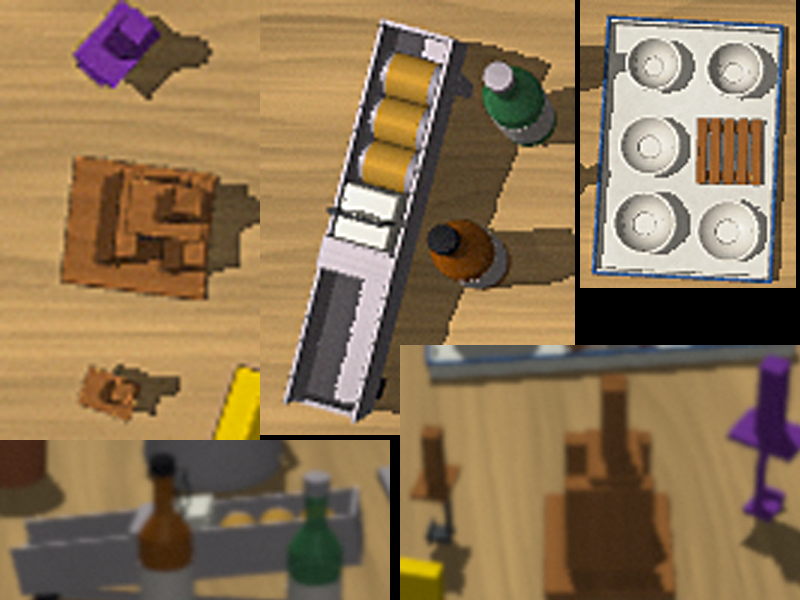

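The crop confirms it: the large brown hook sits in the brown bamboo stand. The small brown and purple ones are smaller, free-standing decoys. Next I'll write the helpers, take first measurements from these picks, and enlarge the bail and hook.

```bash
cat > h.py <<'E'
import cv2,numpy as np
from station import arm,eoat,optics
def cam(n):
    m=optics.camera_model(n);f=210/np.tan(np.radians(m["vertical_fov"]/2))
    return np.array([[f,0,m["cx"]],[0,f,m["cy"]],[0,0,1]]),np.array(m["D"]),np.array(m["extrinsics"])
def ray(n,p):
    K,D,E=cam(n);u=cv2.undistortPoints(np.array([[p]],float),K,D)[0,0]
    d=E[:3,:3]@[u[0],u[1],1];return E[:3,3],d/np.linalg.norm(d)
def plane(n,p,z):
    o,d=ray(n,p);return o+d*(z-o[2])/d[2]
def tri(pt,ps):
    o,d=ray("top",pt);q,e=ray("side",ps)
    s=np.linalg.lstsq(np.c_[d,-e],q-o,rcond=None)[0];a=o+s[0]*d;b=q+s[1]*e
    return (a+b)/2,np.linalg.norm(a-b)
def proj(n,X):
    K,D,E=cam(n);T=np.linalg.inv(E);r=cv2.Rodrigues(T[:3,:3])[0]
    return cv2.projectPoints(np.array(X,float).reshape(-1,3),r,T[:3,3],K,D)[0][:,0]
E
python3 - <<'E'
from h import *
np.set_printoptions(precision=4,suppress=True)
c=[plane("top",p,z) for p,z in(((151,126.7),.123),((178.3,133.3),.123),((119.3,254),.07),((142.3,260),.07))]
print(np.array(c));print("w",np.linalg.norm(c[0]-c[1]),np.linalg.norm(c[2]-c[3]),"L",np.linalg.norm((c[0]+c[1]-c[2]-c[3])[:2])/2)
print("bail",tri((145.3,191),(283,132)))
print("handle",tri((380,200),(311.7,251)),)
t=cv2.imread("pics/top0.png");hsv=cv2.cvtColor(t,cv2.COLOR_BGR2HSV)
# tray: blue rim
m=cv2.inRange(hsv,(95,100,50),(125,255,255));m[:,:200]=0;m[:,320:]=0;m[:120]=0;m[260:]=0
r=cv2.minAreaRect(cv2.findNonZero(m));print("tray px",r);b=cv2.boxPoints(r);B=np.array([plane("top",p,.016) for p in b]);print(B.mean(0),[np.linalg.norm(B[i]-B[i-1]) for i in range(4)])
# brown
print([tuple(hsv[y,x]) for x,y in((355,180+12),(273,190),(278,200),(360,215),(340,200))])
s=cv2.imread("pics/side0.png")
def c(im,x,y,w,h,f):
    o=cv2.resize(im[y:y+h,x:x+w],None,fx=f,fy=f,interpolation=cv2.INTER_CUBIC)
    for i in range(0,w,5):cv2.line(o,(i*f,0),(i*f,6 if i%10 else 12),(0,255,255),1)
    for i in range(0,h,5):cv2.line(o,(0,i*f),(6 if i%10 else 12,i*f),(0,255,255),1)
    return o
out=np.zeros((600,800,3),np.uint8)
out[:300,:400]=c(t,345,180,50,50,8)[:300,:400]   # 345..395,180..217
out[:300,400:]=c(s,290,245,50,50,8)[:300]         # 290..340,245..282
out[300:,:400]=c(t,125,175,50,50,8)[:300]         # 125..175,175..212
out[300:,400:]=c(s,265,115,50,50,8)[:300]         # 265..315,115..152
cv2.imwrite("pics/crop2.png",out)
E
```

```text
[[0.7045 0.2724 0.123 ]
 [0.689  0.2015 0.123 ]
 [0.3748 0.3531 0.07  ]
 [0.3603 0.2923 0.07  ]]
w 0.07262944765075689 0.06249795706046985 L 0.3402043832337508
bail (array([0.5312, 0.2779, 0.1299]), np.float64(0.009062152165484163))
handle (array([ 0.5262, -0.316 ,  0.151 ]), np.float64(0.004416734991611961))
tray px ((259.7630920410156, 191.7381591796875), (75.00630187988281, 107.765380859375), 2.862405300140381)
[ 0.5569 -0.0117  0.016 ] [np.float64(0.2071795695817175), np.float64(0.3028577621149969), np.float64(0.21155095236090657), np.float64(0.3035089097379472)]
[(np.uint8(15), np.uint8(183), np.uint8(146)), (np.uint8(12), np.uint8(86), np.uint8(83)), (np.uint8(14), np.uint8(193), np.uint8(144)), (np.uint8(11), np.uint8(138), np.uint8(63)), (np.uint8(17), np.uint8(125), np.uint8(183))]
```

View pics/crop2.png

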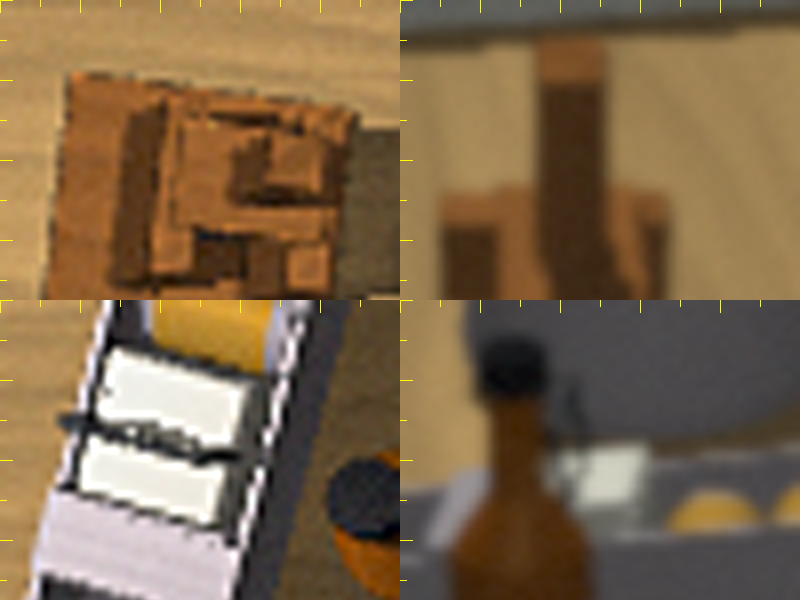

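Picks from crop2: the handle-top face is at top (381.8,200.1) and side (311,252.1). The lid centre is at top (145.3,191.5), the bail bar runs across the chute at about rows 190–194, and the hood starts at about (142.6,201.6). The bottle partly hides the bail in the side view. I'll compute the frames and cross-check them.

```bash
python3 - <<'E'
from h import *
np.set_printoptions(precision=4,suppress=True)
print("handle top",tri((381.8,200.1),(311,252.1)), plane("top",(381.8,200.1),.151))
# base edges at z=.01, crop -> px
P=lambda x,y:(345+x/8-.5,180+y/8-.5)
a,b,c=[plane("top",P(*q),.01) for q in((70,75),(48,300),(355,112))]
print("stand az left edge",np.degrees(np.arctan2(*(a-b)[1::-1])),"top edge",np.degrees(np.arctan2(*(c-a)[1::-1]))+90, "len",np.linalg.norm(a-c))
Q=lambda x,y:(125+x/8-.5,175+(y-300)/8-.5)
az=np.radians(-14.6);u=np.array([np.cos(az),np.sin(az)])
up=plane("top",(164.6,130),.123);dn=plane("top",(130.8,257),.07)
print("ends",up,dn,np.degrees(np.arctan2(*(up-dn)[1::-1])))
O=(up+dn)[:2]/2;z=.11
for i in range(6):
    L=plane("top",Q(166,436),z);s=(L[:2]-O)@u; z=.020+(s+.170)*np.tan(np.radians(9))+.062/np.cos(np.radians(9))-0.062*np.sin(np.radians(9))*np.tan(np.radians(9))
v=np.array([-u[1],u[0]]);n=np.r_[-u*np.sin(np.radians(9)),np.cos(np.radians(9))]
print("lid",L,"s",s,"lat",(L[:2]-O)@v);bar=L+.030*n;print("bar",bar)
ends=[bar+np.r_[v,0]*d for d in(.02,-.02)]
for X in[bar]+ends:
    p=proj("top",X)[0];print("bar px",p,"crop",((p[0]-125+.5)*8,(p[1]-175+.5)*8+300),"side",proj("side",X)[0])
hz=.020+(s-.03+.170)*np.tan(np.radians(9))+.06
H=plane("top",Q(145,517),hz);print("hood",H,(H[:2]-O)@u,(H[:2]-O)@v)
t=cv2.imread("pics/top0.png");hsv=cv2.cvtColor(t,cv2.COLOR_BGR2HSV)
m=cv2.inRange(hsv,(8,110,70),(20,255,220));m[:,:258]=0;m[:,296:]=0;m[:170]=0;m[215:]=0
r=cv2.minAreaRect(cv2.findNonZero(m));B=np.array([plane("top",p,.016) for p in cv2.boxPoints(r)])
print("rest",r,B.mean(0),[np.linalg.norm(B[i]-B[i-1]) for i in range(2)],[np.degrees(np.arctan2(*(B[i]-B[i-1])[1::-1])) for i in range(2)])
print("reach",[np.linalg.norm(x[:2]) for x in(bar,B.mean(0))])
for n,p in(("bottle1",(194,147)),("bottle2",(177,200))):print(n,plane("top",p,.195))
m=cv2.inRange(hsv,(15,120,100),(24,255,255))[130:185,143:172]
k,_,st,ce=cv2.connectedComponentsWithStats(m);print(st[1:,4],ce[1:]+[143,130])
E
```

```text
handle top (array([ 0.5251, -0.3203,  0.1519]), np.float64(0.002703602247240863)) [ 0.5239 -0.3204  0.151 ]
stand az left edge -5.230007278617966 top edge -6.134910659203996 len 0.10112930671559091
ends [0.6967 0.2371 0.123 ] [0.3675 0.3227 0.07  ] -14.58498238471827
lid [0.5371 0.2832 0.1088] s 0.003963655914909614 lat 0.004450881886322381
bar [0.5325 0.2844 0.1384]
bar px [141.8063 191.7683] crop (np.float64(138.4506410266797), np.float64(438.1463281532067)) side [284.6986 128.1423]
bar px [134.1797 189.6064] crop (np.float64(77.43730259524273), np.float64(420.851308430809)) side [285.7697 125.3211]
bar px [149.4321 193.9301] crop (np.float64(199.4565777102025), np.float64(455.4405333323791)) side [283.6035 131.0276]
hood [0.5112 0.2903 0.1028] -0.02282644884704431 0.004768650513746576
rest ((276.74224853515625, 192.70162963867188), (26.51885414123535, 27.47968292236328), 2.2025980949401855) [ 0.5538 -0.059   0.016 ] [np.float64(0.07390703198334249), np.float64(0.0773212738942632)] [np.float64(89.08741081758848), np.float64(-0.8847390311899128)]
reach [np.float64(0.6037197938952809), np.float64(0.5569179701101178)]
bottle1 [0.6381 0.1487 0.195 ]
bottle2 [0.5076 0.1849 0.195 ]
[ 72   5 619   1] [[144.5278 137.4444]
 [169.8    130.2   ]
 [155.5186 160.2504]
 [171.     169.    ]]
```

```bash
cat >> h.py <<'E'
def R(xaz):  # tool pointing down, tool x at azimuth xaz
    a=np.radians(xaz);x=np.array([np.cos(a),np.sin(a),0]);z=np.array([0,0,-1.])
    return np.c_[x,np.cross(z,x),z]
G=np.array([.5245,-.3203])
E
python3 - <<'E'
from h import *
np.set_printoptions(precision=1,suppress=True)
for n,p,azs in(("stand",(.5245,-.3203,.103),(-5.7,174.3,84.3,-95.7)),("chute",(.5325,.284,.22),(-14.6,165.4,75.4,-104.6)),("rest",(.5538,-.059,.20),(0,180,90,-90))):
    for a in azs: print(n,a,arm.inverse_kinematics(p,R(a)))
E
```

```text
stand -5.7 [-31.4  23.9 -11.5  54.6   0.  154.3]
stand 174.3 [-31.4  23.9 -11.5  54.6   0.  -25.7]
stand 84.3 [-31.4  23.9 -11.5  54.6   0.   64.3]
stand -95.7 [ -31.4   23.9  -11.5   54.6    0.  -115.7]
chute -14.6 [  28.1   18.6   -3.3   68.1    0.  -137.3]
chute 165.4 [28.1 18.6 -3.3 68.1  0.  42.7]
chute 75.4 [ 28.1  18.6  -3.3  68.1   0.  132.7]
chute -104.6 [ 28.1  18.6  -3.3  68.1   0.  -47.3]
rest 0 [ -6.1  14.2 -11.9  64.    0.  173.9]
rest 180 [ -6.1  14.2 -11.9  64.    0.   -6.1]
rest 90 [ -6.1  14.2 -11.9  64.    0.   83.9]
rest -90 [ -6.1  14.2 -11.9  64.    0.  -96.1]
```

```bash
python3 - <<'E'
from h import *
arm.movep([*G,.20],R(174.3))
arm.line_to([*G,.103],feed=.15)
eoat.grasp(40); print("w",arm.read_gripper_width(),"F",arm.read_wrist_force())
arm.line_to([*G,.27],feed=.15)
arm.pause(.2)
print(arm.read_gripper_width(),arm.read_wrist_force(),arm.read_clock(),arm.read_eef_pos())
t,s=optics.grab_frame("top"),optics.grab_frame("side")
cv2.imwrite("pics/t1.png",t);cv2.imwrite("pics/s1.png",s)
p=proj("side",[*G,.2])[0].astype(int);print(p)
x,y=p[0]-70,p[1]-75
o=cv2.resize(s[y:y+150,x:x+140],None,fx=4,fy=4,interpolation=cv2.INTER_CUBIC)
print(x,y);cv2.imwrite("pics/crop3.png",o)
E
```

```text
w 0.017618916432933045 F [-0.64724979  1.16580727  2.20577554]
0.017061155746292467 [ 0.61760187 -1.38474374 -1.40686852] 4.75 [ 0.52413975 -0.32006251  0.26912244]
[310 232]
240 157
```

View pics/crop3.png

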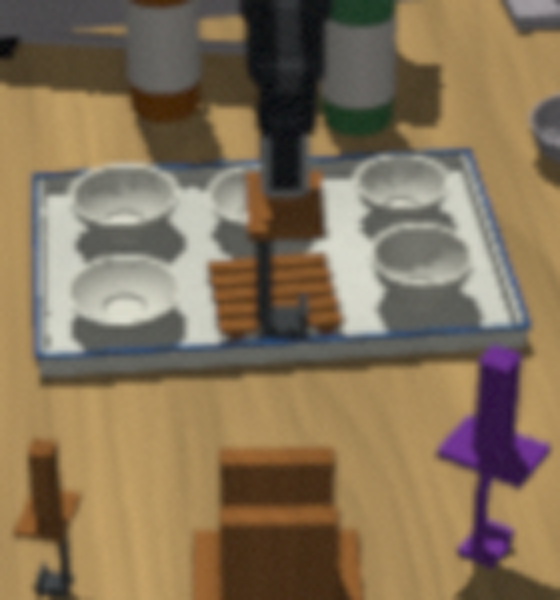

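The hook is lifted and hangs straight. Its foot is at side px of about (306–317, 238) and it opens to +x, so the hook's x azimuth is about -5.7°. I'll turn it half round so that it opens downhill, and approach the bail from the uphill side.

```bash
cat >> h.py <<'E'
bar=np.array([.5325,.2844,.1384]);az=np.radians(-14.6);u=np.array([np.cos(az),np.sin(az)])
def tcp(seat_xy,seat_z): return [*seat_xy,seat_z+.080]   # TCP 80 mm above seat
E
python3 - <<'E'
from h import *
p=arm.read_eef_pos();print("seat exp px",proj("side",[p[0],p[1],p[2]-.08]),"seen ~311.1,236.6")
arm.line_to([p[0],p[1],.34],feed=.25)
s0=bar[:2]+u*.045
arm.movep([*s0,.34],R(-14.6))
arm.line_to(tcp(s0,.124),feed=.15)
print(arm.read_eef_pos(),arm.read_clock(),arm.read_wrist_force())
t,s=optics.grab_frame("top"),optics.grab_frame("side")
cv2.imwrite("pics/t2.png",t);cv2.imwrite("pics/s2.png",s)
o=np.zeros((600,800,3),np.uint8)
o[:,:400]=cv2.resize(t[160:220,125:165],None,fx=10,fy=10,interpolation=cv2.INTER_CUBIC)
o[:,400:]=cv2.resize(s[90:150,270:310],None,fx=10,fy=10,interpolation=cv2.INTER_CUBIC)
cv2.imwrite("pics/crop4.png",o)
E
```

```text
seat exp px [[309.93016327 236.67325744]] seen ~311.1,236.6
[0.57668948 0.27324879 0.20508772] 8.475 [-0.37565695 -0.13387443 -1.40123392]
```

View pics/crop4.png

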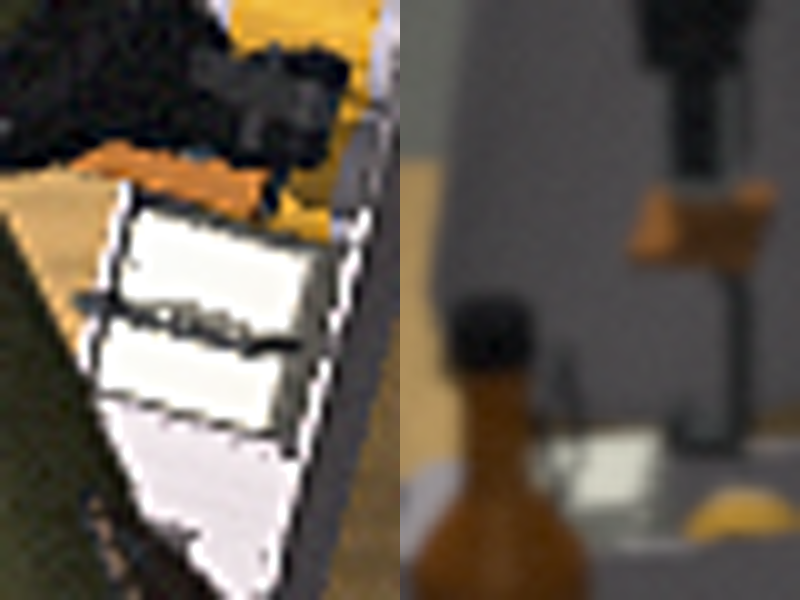

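The side view shows the foot at crop (710,440), level with the gap between the lid (about 430–490) and the bail top (345). The top view shows the bar about 15 px downhill and the hook aligned across it. I'll advance with a force stop.

```bash
python3 - <<'E'
from h import *
np.set_printoptions(precision=4,suppress=True)
a=lambda d:tcp(bar[:2]+u*d,.124)
h=arm.line_to(a(.022),feed=.08,f_stop=6);print("pre",h)
if not h:
    arm.pause(.2)
    h=arm.line_to(a(-.016),feed=.02,f_stop=2.5)
p=arm.read_eef_pos();print(h,p,"d",(p[:2]-bar[:2])@u,arm.read_wrist_force(),arm.read_clock())
t,s=optics.grab_frame("top"),optics.grab_frame("side")
cv2.imwrite("pics/t3.png",t);cv2.imwrite("pics/s3.png",s)
o=np.zeros((600,800,3),np.uint8)
o[:,:400]=cv2.resize(t[160:220,125:165],None,fx=10,fy=10,interpolation=cv2.INTER_CUBIC)
o[:,400:]=cv2.resize(s[90:150,270:310],None,fx=10,fy=10,interpolation=cv2.INTER_CUBIC)
cv2.imwrite("pics/crop5.png",o)
E
```

```text
pre False
True [0.5268 0.2858 0.2039] d -0.005899467661070904 [ 1.5431 -0.0763 -0.4865] 10.5167
```

View pics/crop5.png

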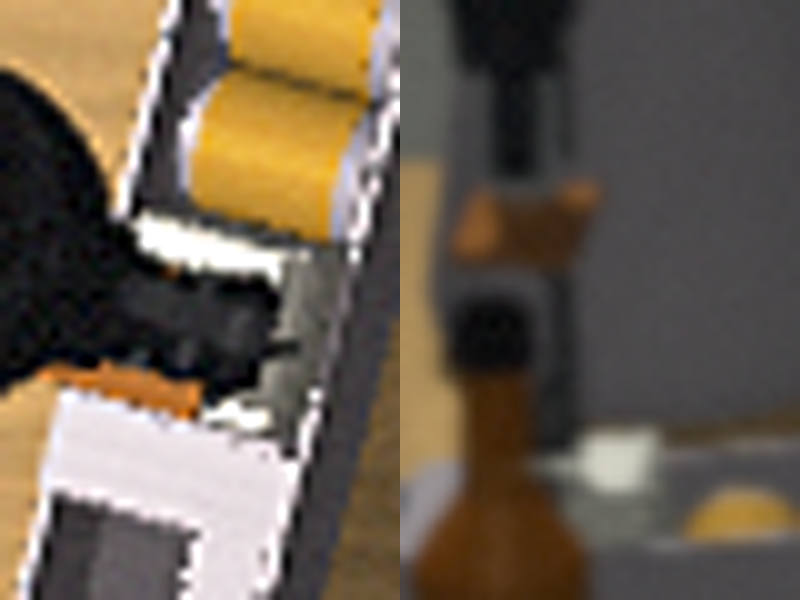

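Contact came at d = -5.9 mm (predicted about -4), which fits the shank touching the bar, and the foot is under it. I'll back off 3.5 mm and lift.

```bash
python3 - <<'E'
from h import *
np.set_printoptions(precision=4,suppress=True)
p=arm.read_eef_pos();q=p[:2]+u*.0035
arm.line_to([*q,p[2]],feed=.03)
w0=arm.read_wrist_force()
print("stop",arm.line_to([*q,p[2]+.025],feed=.04,f_stop=12),arm.read_wrist_force()-w0)
if abs((arm.read_wrist_force()-w0)[2])>.8:
    print("stop",arm.line_to([*q,.30],feed=.08,f_stop=15),arm.read_wrist_force()-w0)
    arm.line_to([*q,.40],feed=.12); arm.pause(.5)
print(arm.read_eef_pos(),arm.read_wrist_force()-w0,arm.read_clock())
t,s=optics.grab_frame("top"),optics.grab_frame("side")
cv2.imwrite("pics/t4.png",t);cv2.imwrite("pics/s4.png",s)
o=np.zeros((400,800,3),np.uint8)
o[:,:400]=cv2.resize(t[110:270,70:230],(400,400));o[:,400:]=cv2.resize(s[30:190,220:380],(400,400))
cv2.imwrite("pics/crop6.png",o)
E
```

```text
stop False [ 0.4702 -0.7144  0.0001]
[0.5302 0.2848 0.2285] [ 0.4702 -0.7144  0.0001] 11.6833
```

View pics/crop6.png

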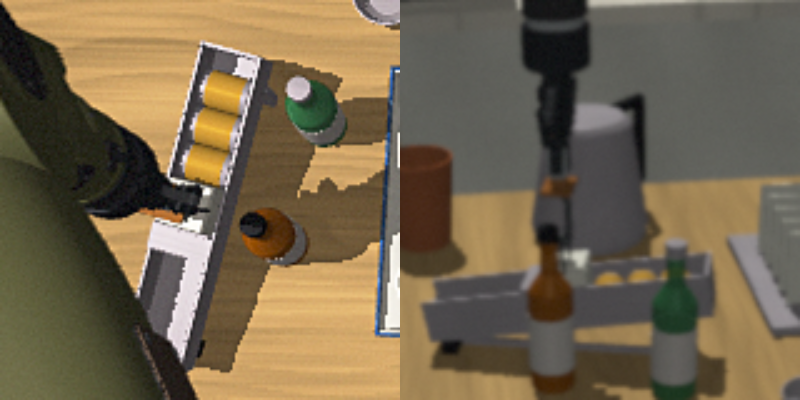

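The z-force did not change after the 25 mm lift. I'll read the force again once settled and enlarge before going on.

```bash
python3 - <<'E'
from h import *
np.set_printoptions(precision=3,suppress=True)
for i in range(4): arm.pause(.1);print(arm.read_wrist_force(),arm.read_ft_torque(),arm.read_gripper_width())
s4=cv2.imread("pics/s4.png");t=cv2.imread("pics/t4.png");s3=cv2.imread("pics/s3.png")
o=np.zeros((600,800,3),np.uint8)
f=lambda i:np.clip(cv2.resize(i,None,fx=10,fy=10,interpolation=cv2.INTER_CUBIC).astype(float)*1.6,0,255)
o[:,:400]=f(t[160:220,130:170]);o[:,400:]=f(s4[90:150,270:310]);cv2.imwrite("pics/crop7.png",o)
E
```

```text
[ 0.441 -0.308 -2.382] [ 0.014 -0.168  0.026] 0.01779367838707494
[ 0.388 -0.485 -3.176] [ 0.009 -0.223 -0.037] 0.01713194367261143
[-0.388 -0.37  -2.286] [-0.039 -0.202 -0.025] 0.01750758995912669
[ 0.028 -0.044 -2.126] [ 0.014 -0.223  0.037] 0.017716410995152723
```

View pics/crop7.png

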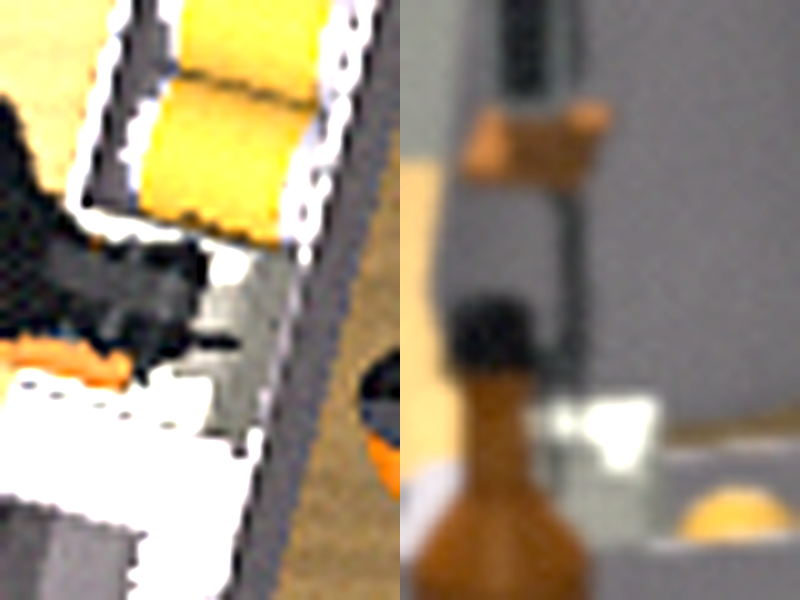

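The caddy has risen: its lid's top edge went from row 430 to 400 in the crop, about 12 mm, as expected. The force is noisy at around -2.5 N, so the bar is on the hook. I'll keep lifting.

```bash
python3 - <<'E'
from h import *
np.set_printoptions(precision=3,suppress=True)
p=arm.read_eef_pos();q=p[:2]
print("stop",arm.line_to([*q,.32],feed=.08,f_stop=15))
f=lambda:np.mean([arm.read_wrist_force() for i in range(6) if arm.pause(.03) is None],0)
print(f(),arm.read_eef_pos())
if f()[2]<-2.2:
    arm.line_to([*q,.40],feed=.1);arm.pause(.4)
print(arm.read_eef_pos(),f(),arm.read_clock())
t,s=optics.grab_frame("top"),optics.grab_frame("side")
cv2.imwrite("pics/t5.png",t);cv2.imwrite("pics/s5.png",s)
o=np.zeros((600,800,3),np.uint8)
o[:,:400]=cv2.resize(t[80:270,70:197],(400,600));o[:,400:]=cv2.resize(s[0:180,230:350],(400,600))
cv2.imwrite("pics/crop8.png",o)
E
```

```text
stop False
nan [0.53  0.285 0.32 ]
  return _methods._mean(a, axis=axis, dtype=dtype,
  ret = ret.dtype.type(ret / rcount)
Traceback (most recent call last):
IndexError: invalid index to scalar variable.
```

```bash
cat >> h.py <<'E'
def force(n=8):
    L=[]
    for i in range(n): arm.pause(.03);L.append(arm.read_wrist_force())
    return np.mean(L,0)
E
python3 - <<'E'
from h import *
np.set_printoptions(precision=3,suppress=True)
q=arm.read_eef_pos()[:2];print(force())
arm.line_to([*q,.40],feed=.1);arm.pause(.3)
print(arm.read_eef_pos(),force(),arm.read_clock())
t,s=optics.grab_frame("top"),optics.grab_frame("side")
cv2.imwrite("pics/t5.png",t);cv2.imwrite("pics/s5.png",s)
o=np.zeros((600,800,3),np.uint8)
o[:,:400]=cv2.resize(t[80:270,70:197],(400,600));o[:,400:]=cv2.resize(s[0:180,230:350],(400,600))
cv2.imwrite("pics/crop8.png",o)
E
```

```text
[-0.101  0.059 -3.161]
[0.53  0.285 0.4  ] [ 0.099  0.019 -3.409] 15.6583
```

View pics/crop8.png

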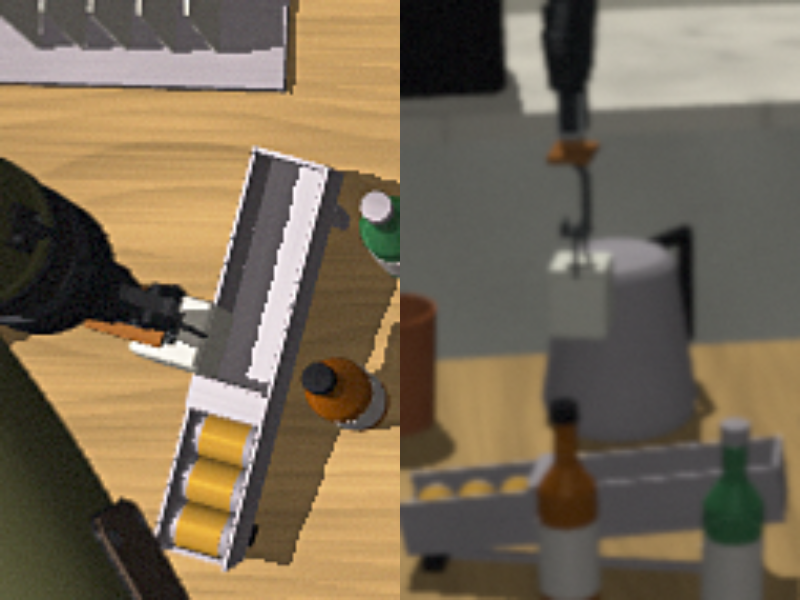

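The tins have rolled to the front stop (top crop (200–230, 430–530)) and the caddy hangs level on the hook at 0.40 m. Next I move over the bottles to above the rest, lower part way, and measure the caddy against the rest.

```bash
python3 - <<'E'
from h import *
np.set_printoptions(precision=4,suppress=True)
s=cv2.imread("pics/side0.png");hsv=cv2.cvtColor(s,cv2.COLOR_BGR2HSV)
m=cv2.inRange(hsv,(5,110,50),(20,255,220));m[:215]=0;m[243:]=0;m[:,:285]=0;m[:,335:]=0
b=cv2.boundingRect(cv2.findNonZero(m));c=(b[0]+b[2]/2-.5,b[1]+b[3]/2-.5);print("rest side",b,plane("side",c,.013),"proj",proj("side",[.5538,-.059,.016]))
r=np.array([.5538,-.059])
arm.line_to([*r,.40],feed=.16)
arm.line_to([*r,.235],feed=.12);arm.pause(.8)
print(arm.read_eef_pos(),force(),arm.read_clock())
t,s=optics.grab_frame("top"),optics.grab_frame("side")
cv2.imwrite("pics/t6.png",t);cv2.imwrite("pics/s6.png",s)
o=np.zeros((600,800,3),np.uint8)
o[:,:400]=cv2.resize(t[130:250,230:310],(400,600),interpolation=cv2.INTER_CUBIC);o[:,400:]=cv2.resize(s[130:250,270:350],(400,600),interpolation=cv2.INTER_CUBIC)
cv2.imwrite("pics/crop9.png",o)
E
```

```text
rest side (293, 221, 32, 20) [ 0.5566 -0.0589  0.013 ] proj [[307.3867 229.6288]]
[ 0.5538 -0.059   0.235 ] [ 0.2974  0.0009 -3.5903] 20.65
```

View pics/crop9.png

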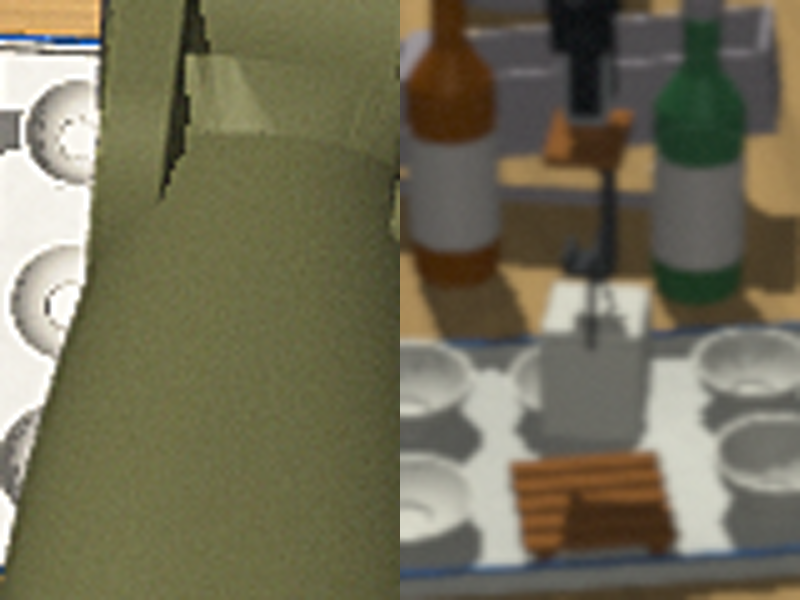

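```bash
python3 - <<'E'
from h import *
P=lambda x,y:(270+(x-400)/5-.4,130+y/5-.4)
print("lid c",plane("side",P(597,309),.127));print("front bottom",plane("side",P(592,438),.065))
for z in(.063,.067):print(plane("side",P(592,438),z))
print("exp",proj("side",[[.5538,-.059,.127],[.5538,-.084,.065]]))
E
```

```text
lid c [ 0.55809096 -0.05704008  0.127     ]
front bottom [ 0.55318563 -0.07536067  0.065     ]
[ 0.55356929 -0.07247765  0.063     ]
[ 0.55280197 -0.07824369  0.067     ]
exp [[307.33062404 191.95367151]
 [308.72544425 219.19094267]]
```

The caddy is over the rest within about 3 mm (side estimate x≈0.5555, y≈-0.055), and the rest is at (0.555,-0.059). I'll shift y by -3 mm, set it down slowly, and free the hook.

```bash
python3 - <<'E'
from h import *
np.set_printoptions(precision=4,suppress=True)
x,y=.5538,-.062
arm.line_to([x,y,.200],feed=.06);arm.pause(.3);print(force())
print("stop",arm.line_to([x,y,.180],feed=.012,f_stop=1.7),arm.read_eef_pos());print(force())
arm.line_to([x,y,.174],feed=.015);print("low",arm.read_eef_pos(),force(12))
# small retreat, check drag
print(arm.line_to([x+u[0]*.008,y+u[1]*.008,.174],feed=.02,f_stop=3),force(),arm.read_clock())
s=optics.grab_frame("side");cv2.imwrite("pics/s7.png",s)
a,b=cv2.imread("pics/s6.png"),s
cv2.imwrite("pics/crop10.png",cv2.resize(s[140:250,265:350],(618,600*4//3*0+600),interpolation=cv2.INTER_CUBIC))
E
```

```text
[ 0.2412  0.0254 -3.3702]
stop True [ 0.5533 -0.062   0.1847]
[ 0.5906  0.018  -0.6422]
low [ 0.5536 -0.062   0.1739] [ 0.4153 -0.0596 -1.4853]
False [ 0.4299 -0.0876 -0.955 ] 25.4917
```

View pics/crop10.png

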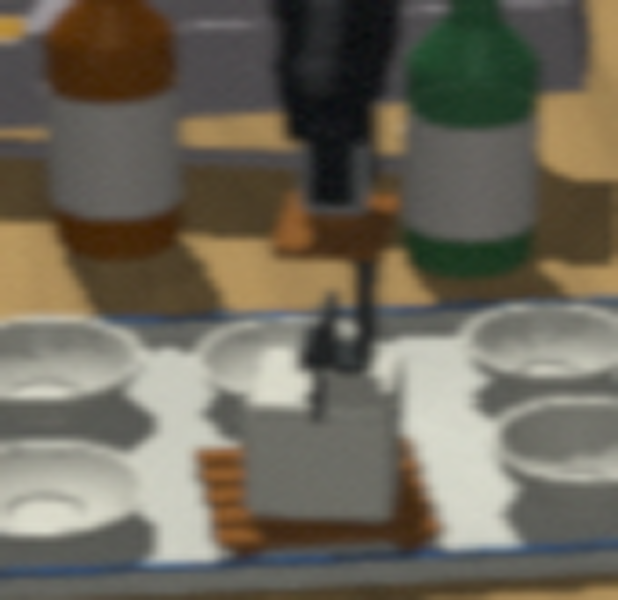

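The caddy stands on the rest. Contact came at 0.1847, as predicted, and the hook is freed with no drag. Next I withdraw along the hook's back, lift, and go to the stand.

```bash
python3 - <<'E'
from h import *
np.set_printoptions(precision=4,suppress=True)
x,y=.5538,-.062
print(arm.line_to([x+u[0]*.045,y+u[1]*.045,.174],feed=.05,f_stop=4))
s7=cv2.imread("pics/s7.png");s=optics.grab_frame("side")
T=s7[198:216,298:322];r=cv2.matchTemplate(s[180:235,280:340],T,cv2.TM_CCOEFF_NORMED);print("caddy shift",np.array(cv2.minMaxLoc(r)[3])-[18,18],cv2.minMaxLoc(r)[1])
p=arm.read_eef_pos()
arm.line_to([p[0],p[1],.30],feed=.15)
arm.movep([*G,.30],R(174.3))
arm.line_to([*G,.215],feed=.15);arm.pause(.3)
s=optics.grab_frame("side");cv2.imwrite("pics/s8.png",s)
# hook foot: compare with picture s1 (TCP z .269) via seat position: collar template
s1=cv2.imread("pics/s1.png");e0=proj("side",[.5241,-.3201,.269-.018])[0];q=arm.read_eef_pos();e1=proj("side",[q[0],q[1],q[2]-.018])[0]
k,y0=301,200;T=s1[200:218,300:323]
r=cv2.matchTemplate(s,T,cv2.TM_CCOEFF_NORMED);_,v,_,l=cv2.minMaxLoc(r);print("collar moved",np.array(l)-[300,200],"exp",e1-e0,v)
print(q,arm.read_clock(),force())
E
```

```text
False
caddy shift [ 17 -16] 0.5745335817337036
collar moved [0 2] exp [ 0.3589 23.4955] 0.7965297698974609
[ 0.5248 -0.3205  0.2157] 30.725 [ 0.1316 -0.1642 -1.2168]
```

The template checks were spoiled by the gripper and background overlapping, so I'll re-check the caddy from the top view after the arm clears. Now I lower the hook into the stand under a force guard. A stop near TCP z 0.169 would mean the foot hit a cheek; 0.103 means the collar is seated.

```bash
python3 - <<'E'
from h import *
np.set_printoptions(precision=4,suppress=True)
t=optics.grab_frame("top");cv2.imwrite("pics/t9.png",t)
h=arm.line_to([*G,.112],feed=.06,f_stop=6);print(h,arm.read_eef_pos())
if not h:
    arm.pause(.2);h=arm.line_to([*G,.101],feed=.012,f_stop=2.5);print(h,arm.read_eef_pos(),force(),arm.read_clock())
hsv=cv2.cvtColor(t,cv2.COLOR_BGR2HSV)
d=cv2.absdiff(t,cv2.imread("pics/top0.png")).max(2)[165:225,255:300]
m=(d>40).astype(np.uint8);k,_,st,ce=cv2.connectedComponentsWithStats(m)
for i in range(1,k):
    if st[i,4]>15:print(st[i],ce[i]+[255,165])
print(proj("top",[[.555,-.059,.078],[.555,-.059,.016]]))
E
```

```text
False [ 0.5247 -0.3204  0.1124]
True [ 0.5244 -0.3202  0.1033] [-0.3665  0.41    5.5746] 34.075
[ 12  13  24  24 412] [279.0825 190.017 ]
[36 17  7 20 94] [293.8936 191.234 ]
[[277.3756 189.2873]
 [276.766  192.2349]]
```

The collar seated at 0.1033, exactly the grasp height. In the top view the caddy's blob is centred at (278.5,189.5) against (277.4,189.3) expected, so it is in the middle within about 3 mm. I'll release, back off, and check everything numerically.

```bash
python3 - <<'E'
from h import *
np.set_printoptions(precision=4,suppress=True)
arm.line_to([*G,.1033],feed=.02)
eoat.open_jaws();arm.pause(.2)
arm.line_to([*G,.24],feed=.12)
arm.goto_joints([-73.74,17.962,-2.699,69.339,0,90]);arm.pause(.5)
t,s=optics.grab_frame("top"),optics.grab_frame("side");cv2.imwrite("pics/t10.png",t);cv2.imwrite("pics/s10.png",s)
print(arm.read_gripper_width(),arm.read_clock())
for n,i in(("top",t),("side",s)):
    d=cv2.absdiff(i,cv2.imread(f"pics/{n}0.png")).max(2)
    m=cv2.morphologyEx((d>45).astype(np.uint8),cv2.MORPH_CLOSE,np.ones((3,3)));k,_,st,ce=cv2.connectedComponentsWithStats(m)
    print(n);[print(st[j],ce[j]) for j in range(1,k) if st[j,4]>6]
hsv=cv2.cvtColor(t,cv2.COLOR_BGR2HSV)
m=cv2.inRange(hsv,(15,170,130),(24,255,255))[200:262,112:160];k,_,st,ce=cv2.connectedComponentsWithStats(m)
for j in range(1,k):
    if st[j,4]>20:print("tin",st[j],ce[j]+[112,200])
O=np.array([.5321,.2799])+np.array([-u[1],u[0]])*.0045
print("tins exp",proj("top",[[*(O+u*a),z] for a,z in((-.153,.043+.02),(-.113,.049+.02),(-.074,.055+.02))]))
print("rest/caddy exp side",proj("side",[[.555,-.059,.016],[.555,-.059,.108]]))
E
```

```text
0.0850246440825108 38.8417
top
[ 132  137   39   66 1217] [152.9819 170.1405]
[268 178  40  24 600] [283.6983 190.325 ]
[124 212  28  45 769] [137.3563 233.186 ]
[381 400   3   8   8] [381.75 403.5 ]
side
[285 133  11   9  72] [290.5417 136.3889]
[299 139  10   5  37] [303.4595 141.1351]
[312 138  10   5  38] [316.6316 139.8158]
[248 143  20   6  69] [257.5072 145.6087]
[236 145   9   5  36] [239.8611 147.2222]
[299 194  24  45 458] [310.6201 224.9323]
[299 212   8   3  17] [302.3529 213.4118]
[316 250   7   2   8] [319.125 250.125]
tin [ 21  12  17  16 172] [140.3488 218.9128]
tin [ 18  26  16  16 172] [136.7267 233.1628]
tin [ 14  40  16  16 171] [133.0058 247.4386]
tins exp [[131.8309 250.2752]
 [135.7647 235.6432]
 [139.594  221.3284]]
rest/caddy exp side [[307.8616 229.592 ]
 [307.8366 198.6223]]
```

The frames differ from the start only at the chute, the caddy, and a sliver of about 1 px at the hook's handle. The three tins lie in a row at the stop end, and the dishes, bottles and stand are unchanged. I'm handing in.

```bash
python3 -c "
from h import *
print(arm.finish_job(),arm.read_clock())"
```

```text
the job is handed in; nothing more can be done
the job is handed in; nothing more can be done
```

The job is done and handed in at about 39 s of the 64 s allowed; `finish_job` gives no verdict.

**What I did:** I took the large brown hook from the bamboo stand and turned it to open downhill. I slid its foot under the bail until the shank touched the bar, then lifted the caddy straight out, and the tins rolled down. I carried the caddy over the bottles and set it on the rest, then withdrew the hook and hung it back in the stand. The gripper never touched the caddy.

**What the last checks showed:**
- **Caddy:** it stands on the rest, within about 3 mm of the middle, turned about 14° to the rest's edges. Contact came at the predicted height.
- **Hook:** the collar seated at the same height at which I had grasped it, 0.103 m. The only change near the handle is a sliver about 1 px wide.
- **Tins:** three in a row at the front stop, spaced 39 mm apart as they should be. All three read about 6 mm uphill of my predicted home positions. The shift is the same for each, so I put it down to my estimate of the chute's origin, but I did not confirm that.
- **Dishes and bottles:** no change in either camera.

**Checks that failed or disagreed:**
- **Template matches:** the two image matches I ran while withdrawing the hook, on the caddy and on the collar, were unusable because of occlusion and background. I replaced the caddy match with comparisons against the starting pictures and the collar match with the force-guarded lowering.
- **Force at first lift:** the first reading after the initial lift showed no load. Settled readings and a picture then showed the caddy had risen.
- **No final look:** my 12 picture views were used up, so the final state was checked by numbers only.

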